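# Move the pawn caddy from the hook stand to the notched stand

## Robot

A 6-joint arm with a two-finger parallel gripper is mounted at the origin on the work surface. World frame = base frame: x ahead of the robot, y to its left, z up, the work surface at z = 0. Lengths are in mm, angles in rad, forces in N, time in s.
With the tool pointing down it reaches from about 275 to 750 mm from the base axis. Payload 10.2 kg.
Tool frame: the origin (TCP) lies between the finger pads; the fingertips stand 17 mm ahead of it and the grasp point (between the pads) lies 2 mm behind it; z points along the fingers, y is the line along which they close (so a half turn about z gives the same grasp; the last joint's range is limited). The gripper opens to 85 mm and grips with 20 to 120 N. Pads are 22 mm wide; open, the fingers measure 114 mm over their backs; the gripper's body (76 mm by 85 mm) begins 54 mm behind the grasp point. The pads swing forward as they close: fully open they stand 13 mm farther back than shut.
Start: joints at [-1.354, 0.313, 1.498, -0, 1.331, -0.223], TCP at [223.512, -475.051, 248.294] pointing down, gripper open.
Joint ranges: [-2.94, 2.94], [-0.97, 2.17], [0.19, 2.56], [-1.23, 4.37], [0.02, 3.11], [-2.88, 2.88]. Speed limits (rad/s): [2.39, 2.39, 3.01, 3.14, 3.14, 3.14].

## Interface

Orientations are given as a unit quaternion [w, x, y, z].
In Python, from rig import * gives the robot as it stands.
- The arm moves only by the tool step_arm, never from a script. Its argument "commands" is text: rows parted by semicolons, each of 7 numbers parted by spaces: the opening, from 0 (shut) to 1 (fully open), then the shift along the tool's x, y, z in cm, then the turn, a rotation vector about the tool's x, y, z in rad. In form: hand x y z rx ry rz; .... A call has 1 to 20 rows; each row is the pose to reach, as a shift and turn from the pose commanded when the call began, along the tool's axes at that moment; what a row does not reach only later rows make up. A row lasts 1/12 s, in which the tool goes at most 41.7 mm and 7.16 degrees, less where a joint would pass 70% of its speed; a pose out of reach is approached as far as the arm can. A call with a gripper value outside its range is refused whole. The fingers move at their own pace and stop on an object; "newtons" is the grip in N (left out, the last holds). Time passes only in rows, so rows that repeat a pose let the fingers close. It gives the time, the measured TCP pose, the force, the opening and the grip force at its end, in the units of the state.
- sense(): the state, without advancing time (a new reading comes with each control period).
- capture(name): name is "side" or "top"; returns the picture (384x512x3 uint8, red, green, blue); there is no depth.
- camera_model(name): a dict with "mtx" (3x3 intrinsics, pixels), "k1" (the pictures are not rectified: a ray, as slopes to the right and down, at radius r is drawn at 1 + k1 r^2 times it, then the intrinsics apply), "eye" and "rotation" of the camera in the world. Camera axes: x right, y down, z forward; pixel columns grow to the right and rows downward; lengths in mm; the calibration is good to about 2 mm. A picture is of the moment at which its call begins. camera_model takes no time and is no camera call.
- finish_job(): hands the job in; it is judged then, once.
Trained networks look in the newest picture that a camera, given by its name, has taken for a name from the list of things; names that differ only in an ending like _2 or _b are one class to them, and where a whole thing is asked for, a point or a joint stands for the part that bears it (a point fixed in the world has none). Each returns a list of dicts, best first, with "score" (0 to 1); they miss things now and then, are a little off and sometimes report something else, mostly with a low value. They report only what shows in the picture. A call takes as long as a camera call. They do not tell look-alikes from the thing itself.
- search_frame(camera, label): "rect" ([centre column, centre row, width, height] in pixels, round what is visible of it).
- trace(camera, label): "mask" (384x512 bool, what is visible of it) and "rect" ([centre column, centre row, width, height] in pixels, round what is visible of it).
- spot_point(camera, label): "xy" ([column, row] in pixels: a listed point, or the origin of a listed thing).
The state is a dict: "time_s": time; "joints": joint angles; "dq": joint speeds; "tau": joint torques, N m; "eef_pos": TCP position; "ee_rot": TCP orientation; "force": force on the tool from outside, world axes, zero at the start; "wrist_torque": the same for the moment, N m; "grip_width": opening from 0.0 (shut) to 1.0 (fully open); "grip_force": force on a finger pad.
Only numpy, scipy, OpenCV 4.12 (cv2) and the standard library are available. Lean on these libraries where they do the work, as an engineer would, in place of code of your own. Each camera call takes 0.05 s, during which the arm holds its last target. There are 200 camera calls.

## Task

Take the little steel caddy, with the two pawns in its tray, off the hook stand and hang it on the other stand, keeping it level and in hand all the way, never setting it down elsewhere. Let its cross bar down gently onto the two sprung rails and, with a light press, slide it along them until it finds and settles fully into both notches; keep every push on the stands light (well under 20 N), and do not drop it. Let go and leave it hanging there level and still with the pawns still in it, and leave everything else where it is.

Things in the scene. Friction and masses are not known exactly. Their poses are not given: they have to be found in the camera images.
- caddy_grip (a point): Centre of the caddy's wooden grip block, 22 (x) x 40 (y) x 50 (z) mm, upright; pinch it from above across the 22 mm. Under it a level round steel cross bar, 8 mm thick, 124 mm long, along y, axis 29 mm below this point. Straps 3 mm thick at y = +-60 mm run from the bar down to an open tray 80 (x) x 117 (y) mm, rim 129 mm and underside 164 mm below this point.
- caddy: The same caddy, one rigid piece, 0.2 to 0.4 kg with its load. This origin is the middle of the cross bar's axis. z is up, y along the bar, x across it, pointing away from the robot like the x of the hook stand when it hangs there.
- pawn_a: Wooden pawn, 22 mm across and 29 mm tall, loose in the tray; origin under its foot. Stays in the tray.
- pawn_b: The second such pawn, loose in the tray.
- hook_stand: Fixed stand on which the caddy hangs at first. Origin on the table, straight below the bar's middle; x runs along the prongs to the post at x = 103 to 127 mm (away from the robot), z up. Two level prongs at y = +-28 mm, 8 mm thick, run from the post to x = -14 mm.
- hook_seat (a point): On the hook stand: where the bar's axis lies in the prongs at first, 229 mm up, in open-topped notches 12 mm wide, 10 mm deep; prongs 24 mm deep, tops at 235 mm. They pass between bar and tray: lift the bar more than 10 mm (at most 60), then draw the caddy out to -x; only when the tray is clear (70 mm) may it rise more or go sideways.
- notch_stand: Fixed stand that is to receive the caddy; origin on the table, axes as for hook_stand, post at x = 139 to 163 mm. An arm and carriage reach from it to x = 20 mm, 180 mm above the table at their lowest, and carry a sprung saddle: two level rails at y = +-28 mm, 8 mm thick, 22 mm deep, tops 235 mm up. All of this goes between bar and tray, entered from -x.
- rail_start (a point): On the notched stand, 235 mm above its origin: midway between the rail tops, on their plain front part. Each rail has an open-topped, straight-walled notch 12 mm wide, 10 mm deep, the two abreast. The saddle was clamped by hand: the notches' middle lies anywhere from 12 to 60 mm further in (+x), not reported; feel for it. The rails run from it 64 mm to -x (free ends), 36 mm to +x.
- rail_spring (a point): Same stand, on the saddle arm, 200 mm up. The saddle is rigid sideways but sinks under load, starting at about 0.5 N, then about 0.8 N per mm, 15 mm at most, and rises again when unloaded. The caddy alone sinks it 1 to 5 mm: a seated bar's axis rests 222 to 229 mm above the table, an unseated one on the rail tops above 233 mm.
- token_tower: Bystander, to be left alone: blue plastic three-tier token tower, 80 mm across, 78 mm tall; origin under its middle.
- pawn_box: Bystander, to be left alone: clear box of pawns with snap lid, 74 x 114 x 54 mm; origin under its middle.
- clamp: Bystander, to be left alone: small aluminium clamp lying flat, about 110 x 70 x 13 mm; origin under its middle.
- dice_cup: Bystander, to be left alone: green dice cup with rubber foot, 72 mm across, 78 mm tall; origin under its middle.
- jar: Bystander, to be left alone: glass jar, 64 mm across, 85 mm tall; origin under its middle.
- card_pack: Bystander, to be left alone: cardboard card box, 64 x 92 x 20 mm; origin under its middle.
- tape_roll: Bystander, to be left alone: brown roll, 52 mm across, 24 mm tall; origin under its middle.
Things that resemble listed ones, but are neither listed nor needed, are in the scene too. Of the things like the caddy, leave any that is black; of the rest the smaller one is meant.

How it is judged:
By the outcome, as a careful person would: the job done as asked, in the order asked, and still so for the second after the job is handed in, with the robot touching nothing.
It also fails if it takes over 62 s, if anything falls off the work surface, if the arm or the gripper's body presses on something with over 40 N, if the wrist force passes 120 N, or if a joint passes its speed limit or range.

## Working session

There is one attempt and no reset: what is moved stays moved. The work goes in short steps, Python scripts to look and compute and a tool call to move; the robot and the scene stay as the last step left them, time stands still between calls to the robot, and variables do not carry over. Pictures are saved under pics/ and viewed, at most 10 in all, crops included, and the job is handed in when it is done.

Besides the shell and the picture viewer there is one more tool, called after "Request:" in YAML: its name, and indented under it one key for each argument. step_arm: Moves the arm, as the interface text tells. Its arguments: {"type":"object","properties":{"commands":{"type":"string"},"newtons":{"type":"number"}},"required":["commands"]}

```bash
mkdir -p pics; cat > h.py <<'E'
from rig import *
import numpy as np, cv2
def ray(cam,p):
    m=camera_model(cam);K=np.array(m["mtx"]);k=m["k1"]
    d=np.array([(p[0]-K[0,2])/K[0,0],(p[1]-K[1,2])/K[1,1]]);u=d.copy()
    for _ in range(20):u=d/(1+k*(u@u))
    R=np.array(m["rotation"]);return np.array(m["eye"],float),R@np.array([u[0],u[1],1.])
def atz(cam,p,z):
    e,d=ray(cam,p);return e+d*(z-e[2])/d[2]
def proj(cam,P):
    m=camera_model(cam);K=np.array(m["mtx"]);R=np.array(m["rotation"])
    c=R.T@(np.array(P,float)-np.array(m["eye"]));u=c[:2]/c[2];u=u*(1+m["k1"]*(u@u))
    return np.array([K[0,0]*u[0]+K[0,2],K[1,1]*u[1]+K[1,2]])
def tri(p,q):
    e1,d1=ray("side",p);e2,d2=ray("top",q)
    s=np.linalg.lstsq(np.c_[d1,-d2],e2-e1,rcond=None)[0]
    a=e1+s[0]*d1;b=e2+s[1]*d2
    return (a+b)/2,np.linalg.norm(a-b)
E
python3 - <<'E'
from h import *
a=capture("side");b=capture("top")
cv2.imwrite("pics/a.png",np.vstack([a,b])[:,:,::-1]) if 0 else None
cv2.imwrite("pics/side.png",cv2.resize(a,(800,600),interpolation=2)[:,:,::-1]);cv2.imwrite("pics/top.png",cv2.resize(b,(800,600),interpolation=2)[:,:,::-1])
for c in("side","top"):
    m=camera_model(c);print(c,m["eye"],np.round(m["rotation"],3).tolist(),m["k1"],m["mtx"])
    for l in("caddy_grip","hook_seat","rail_start","rail_spring","hook_stand","notch_stand","caddy"):
        print(c,l,[(np.round(r["xy"]).tolist(),round(r["score"],2)) for r in spot_point(c,l)])
print(sense())
E
```

```text
side [-145.1020553   871.12732603  811.4678776 ] [0.15, -0.273, 0.825, -0.472] -0.052304870594142364 [[446.37687398   0.         252.51281668]
 [  0.         446.37687398 187.86530887]
 [  0.           0.           1.        ]]
side caddy_grip [([372.0, 166.0], 0.89), ([274.0, 253.0], 0.89), ([267.0, 133.0], 0.73)]
side hook_seat [([267.0, 143.0], 0.76), ([320.0, 182.0], 0.7)]
side rail_start []
side rail_spring [([163.0, 198.0], 0.95), ([271.0, 176.0], 0.42)]
side hook_stand [([265.0, 207.0], 0.68)]
side notch_stand [([184.0, 270.0], 0.9), ([322.0, 182.0], 0.3)]
side caddy [([368.0, 174.0], 0.97), ([269.0, 142.0], 0.77), ([270.0, 262.0], 0.71)]
top [ 243.46827339  -18.41251267 1299.534353  ] [0.083, -0.699, 0.705, -0.084] -0.040963862005769444 [[406.69599375   0.         253.62038962]
 [  0.         406.69599375 187.04263236]
 [  0.           0.           1.        ]]
top caddy_grip [([342.0, 283.0], 0.91), ([318.0, 161.0], 0.88), ([179.0, 269.0], 0.88)]
top hook_seat [([309.0, 166.0], 0.97)]
top rail_start []
top rail_spring [([170.0, 150.0], 0.76)]
top hook_stand [([306.0, 182.0],
[... 173 characters left out ...]
oints': array([-1.35439407e+00,  3.12889028e-01,  1.49772723e+00,  1.21946219e-05,
        1.33098428e+00, -2.23397668e-01]), 'dq': array([ 2.53397694e-03, -7.63853529e-04,  2.26255098e-03,  9.66631331e-05,
        2.58600311e-04,  1.24915098e-03]), 'tau': array([ 2.44185276e-04, -4.12149775e+01, -2.59890944e+01, -2.44676048e-04,
        4.39444439e-04, -2.53543703e-05]), 'eef_pos': array([ 223.51587955, -475.04269124,  248.28953217]), 'ee_rot': array([-3.91942080e-06,  9.75919592e-01,  2.18130582e-01,  5.93656152e-06]), 'force': array([-0.25561916, -0.10959124, -0.40137261]), 'wrist_torque': array([ 0.0455022 , -0.01643894, -0.02706144]), 'grip_force': 0.0, 'grip_width': 0.9965529570463307}
```

View pics/side.png

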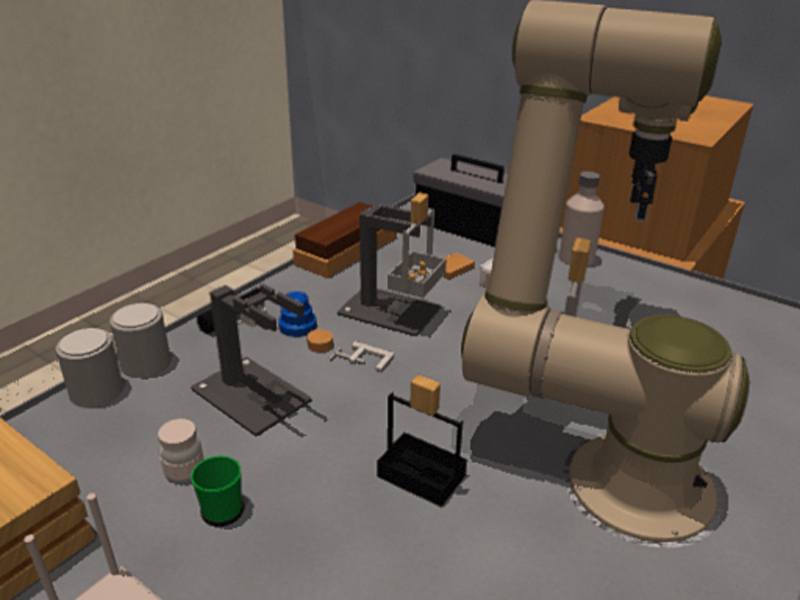

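View pics/top.png

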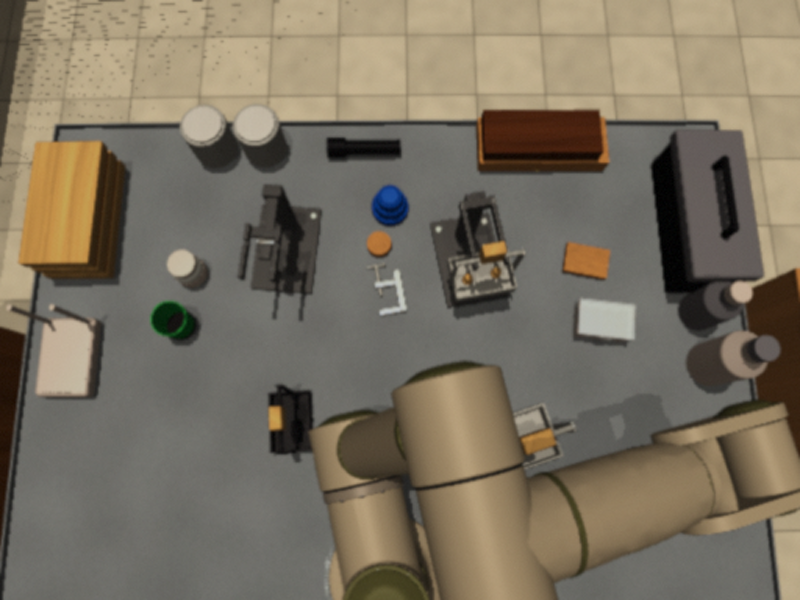

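```bash
sed -i 's/R=np.array(m\["rotation"\])/R=rot(m)/; s/^import numpy.*/&\nfrom scipy.spatial.transform import Rotation as Ro\ndef rot(m):\n    q=m["rotation"];return Ro.from_quat([q[1],q[2],q[3],q[0]]).as_matrix()/' h.py
python3 - <<'E'
from h import *
a=capture("side");b=capture("top")
np.save("a.npy",a);np.save("b.npy",b)
s=cv2.resize(a[115:225,215:305],(400,489),interpolation=2);t=cv2.resize(b[115:225,270:360],(400,489),interpolation=2)
cv2.imwrite("pics/crop1.png",np.hstack([s,t])[:,:,::-1])
for n,p,q in(("grip hook",(267,133),(318,161)),("grip other",(372,166),(342,283)),("black",(274,253),(179,269)),("hookseat",(267,143),(309,166)),("spring",(163,198),(170,150)),("notch",(184,270),(180,188)),("hook",(265,207),(306,182))):
    print(n,*tri(p,q))
for l in("notch_stand","hook_stand"):
    for c in("side","top"):
        r=trace(c,l); print(l,c,[(np.round(x["rect"]).tolist(),x["score"]) for x in r][:3]); np.save(f"m_{l}_{c}.npy",r[0]["mask"]) if r else 0
E
```

```text
grip hook [ 570.0636911  -194.64137994  251.14606649] 5.241969106310638
grip other [ 244.69962089 -250.05528773  217.40223493] 3.5882352028945768
black [287.76383601 185.7321648  159.06674031] 0.8224258087292176
hookseat [ 559.74615443 -174.71029852  228.08184056] 1.9182013137607428
spring [618.34168135 214.69753782 198.68887398] 3.9988014416664437
notch [556.89692262 220.56707355  -9.02986549] 3.357722393864319
hook [ 578.48386506 -200.13981587  -28.51906177] 4.308072103853418
notch_stand side [([161.0, 231.0, 76.0, 99.0], 0.95)]
notch_stand top [([180.0, 155.0, 56.0, 68.0], 0.72)]
hook_stand side [([248.0, 174.0, 66.0, 84.0], 0.73)]
hook_stand top [([300.0, 159.0, 48.0, 74.0], 0.81)]
```

View pics/crop1.png

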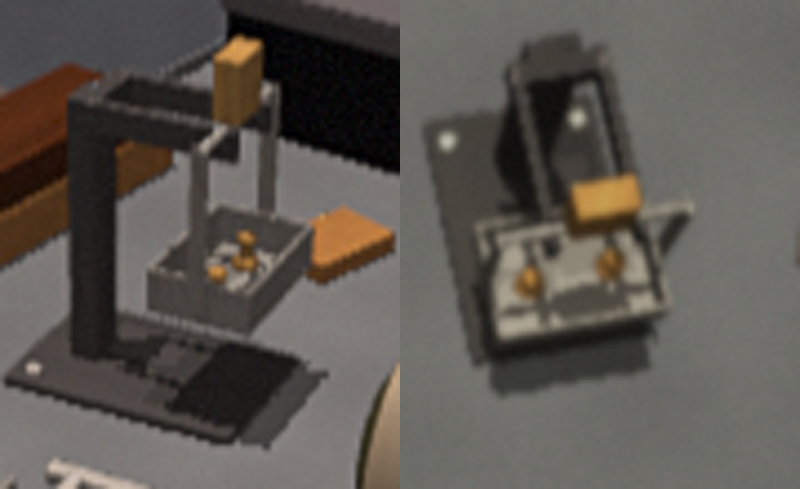

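```bash
cat >> h.py <<'E'
def box(x,y,z): return np.array([[i,j,k] for i in x for j in y for k in z],float)
def place(P,s):
    x,y,t=s;c,n=np.cos(t),np.sin(t);P=np.atleast_2d(P)
    return np.c_[x+c*P[:,0]-n*P[:,1],y+n*P[:,0]+c*P[:,1],P[:,2]]
def hull(cam,boxes,s):
    m=np.zeros((384*4,512*4),np.uint8)
    for b in boxes:
        q=np.array([proj(cam,p) for p in place(b,s)])
        cv2.fillConvexPoly(m,cv2.convexHull(np.round((q+.5)*4).astype(np.int32)),255)
    return cv2.resize(m,(512,384),interpolation=cv2.INTER_AREA)/255.
E
cat > fit.py <<'E'
from h import *
from scipy.optimize import minimize
a=np.load("a.npy");b=np.load("b.npy")
def orange(im):
    h=cv2.cvtColor(im,cv2.COLOR_RGB2HSV);return ((h[...,0]>8)&(h[...,0]<25)&(h[...,1]>110)&(h[...,2]>60)).astype(float)
oa=orange(a);ob=orange(b)
ma=np.zeros_like(oa);ma[121:144,261:275]=oa[121:144,261:275]
mb=np.zeros_like(ob);mb[151:169,306:316+1]=0;mb[150:170,304:318]=0;mb[150:170,306:322+8]=0
mb[152:170,304:318]=0
n,l,st,ce=cv2.connectedComponentsWithStats(ob.astype(np.uint8));
for i in range(1,n):
    if 150<ce[i][1]<172 and 300<ce[i][0]<330: print("top",st[i],ce[i])
n2,l2,st2,ce2=cv2.connectedComponentsWithStats(oa.astype(np.uint8))
for i in range(1,n2):
    if 115<ce2[i][1]<150 and 255<ce2[i][0]<280: print("side",st2[i],ce2[i])
ib=l[161,316];ia=l2[133,268];mb=(l==ib)*1.;ma=(l2==ia)*1.
print(ib,ia,ma.sum(),mb.sum())
G=[box((-11,11),(-20,20),(233,283))]
f=lambda s:((hull("side",G,s)-ma)**2).sum()+((hull("top",G,s)-mb)**2).sum()
best=min((minimize(f,(565,-180,y),method="Nelder-Mead",options=dict(initial_simplex=[(565,-180,y),(575,-180,y),(565,-190,y),(565,-180,y+.2)])) for y in(-.1,.1)),key=lambda r:r.fun)
print("grip",best.x,best.fun)
np.save("caddy.npy",best.x)
def draw(im,cam,s,E):
    o=cv2.resize(im,None,fx=4,fy=4,interpolation=2)
    for P,col in E:
        for p in P:
            q=(np.array([proj(cam,v) for v in place(p,s)])+.5)*4
            cv2.polylines(o,[np.round(q).astype(np.int32)],False,col,1)
    return o
rim=[[[x,y,z] for x,y in((-40,-58.5),(40,-58.5),(40,58.5),(-40,58.5),(-40,-58.5))] for z in(129,94)]
bar=[[[0,-62,229],[0,62,229]]];pr=[[[-14,y,235],[103,y,235]] for y in(-32,-24,24,32)]
E=[(rim,(255,0,0)),(bar,(0,255,0)),(pr,(0,255,255))]
A=draw(a,"side",best.x,E)[115*4:225*4,215*4:305*4];B=draw(b,"top",best.x,E)[115*4:225*4,270*4:360*4]
cv2.imwrite("pics/ov1.png",np.hstack([A,B])[:,:,::-1])
A=cv2.resize(a[175:285,115:215],(400,440),interpolation=2);B=cv2.resize(b[110:220,140:240],(400,440),interpolation=2)
cv2.imwrite("pics/ns.png",np.hstack([A,B])[:,:,::-1])
E
python3 fit.py
```

```text
top [307 154  17  14 167] [315.10179641 159.97005988]
top [318 166   1   1   1] [318. 166.]
side [263 123  11  20 192] [267.90625    132.49479167]
22 18 192.0 167.0Traceback (most recent call last):
  File "fit.py", line 20, in <module>
    best=min((minimize(f,(565,-180,y),method="Nelder-Mead",options=dict(initial_simplex=[(565,-180,y),(575,-180,y),(565,-190,y),(565,-180,y+.2)])) for y in(-.1,.1)),key=lambda r:r.fun)
  File "fit.py", line 20, in <genexpr>
    best=min((minimize(f,(565,-180,y),method="Nelder-Mead",options=dict(initial_simplex=[(565,-180,y),(575,-180,y),(565,-190,y),(565,-180,y+.2)])) for y in(-.1,.1)),key=lambda r:r.fun)
              ~~~~~~~~^^^^^^^^^^^^^^^^^^^^^^^^^^^^^^^^^^^^^^^^^^^^^^^^^^^^^^^^^^^^^^^^^^^^^^^^^^^^^^^^^^^^^^^^^^^^^^^^^^^^^^^^^^^^^^^^^^^^^^^^^^^^
    res = _minimize_neldermead(fun, x0, args, callback, bounds=bounds,
                               **options)
    fsim[j] = func(sim[j])
              ~~~~^^^^^^^^
    fx = function(np.copy(x), *(wrapper_args + args))
  File "fit.py", line 19, in <lambda>
    f=lambda s:((hull("side",G,s)-ma)**2).sum()+((hull("top",G,s)-mb)**2).sum()
                                                  ~~~~^^^^^^^^^^^
  File "h.py", line 29, in hull
    q=np.array([proj(cam,p) for p in place(b,s)])
                ~~~~^^^^^^^
  File "h.py", line 14, in proj
    m=camera_model(cam);K=np.array(m["mtx"]);R=rot(m)
ValueError: time passes only in moves, steps and waits
```

```bash
sed -i 's/^def ray/_cm={c:camera_model(c) for c in("side","top")}\ncamera_model=lambda c:_cm[c]\ndef ray/' h.py; python3 fit.py
```

```text
top [307 154  17  14 167] [315.10179641 159.97005988]
top [318 166   1   1   1] [318. 166.]
side [263 123  11  20 192] [267.90625    132.49479167]
22 18 192.0 167.0
grip [ 5.65312125e+02 -1.86545380e+02  2.99844421e-01] 60.059669357939256
```

View pics/ov1.png

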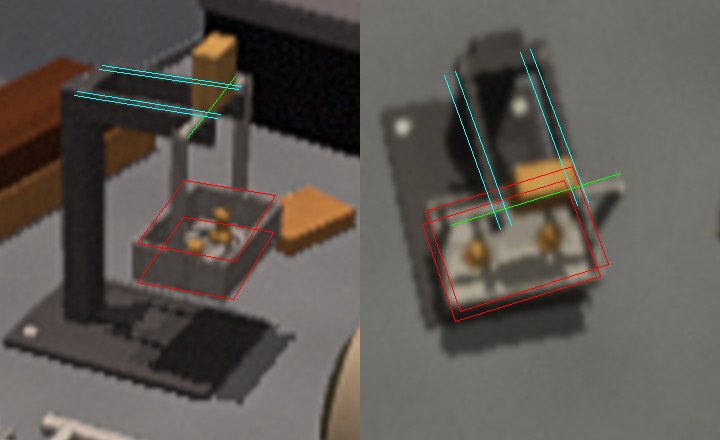

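View pics/ns.png

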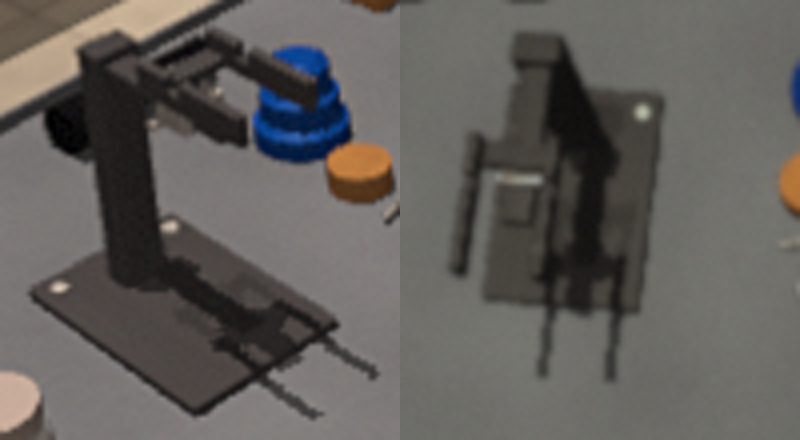

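The overlay fits in position but its yaw is too large, so I'll fit clicked corners instead. They are the tray rim, bar ends and grip in crop1, and in ns.png the rails with visible notch gaps at crop (246,50) and (163,80). The caddy meant is the one on the hook stand, at side (267,133) and top (316,160). It is steel and small and holds the two pawns. The black one at side (274,253) and the larger steel one on the table at side (372,166) are ruled out.

```bash
cat > fit2.py <<'E'
from h import *
from scipy.optimize import least_squares
def c1(x,y): # crop1
    return ("side",x/4.444+215-.5,y/4.444+115-.5) if x<400 else ("top",(x-400)/4.444+270-.5,y/4.444+115-.5)
def c2(x,y):
    return ("side",x/4+115-.5,y/4+175-.5) if x<400 else ("top",(x-400)/4+140-.5,y/4+110-.5)
C=[(c1(*p),q) for p,q in [((148,270),(40,58.5,129)),((250,300),(-40,58.5,129)),((312,228),(-40,-58.5,129)),((665,305),(-40,-58.5,129)),((492,345),(-40,58.5,129)),((478,228),(0,62,229)),((690,205),(0,-62,229)),((197,152),(0,60,229)),((276,87),(0,-60,229))]]
g=[(c1(605,180),(11,0,283)),(c1(570,190),(11,20,283)),(c1(637,178),(11,-20,283)),(c1(263,45),(-11,-20,283)),(c1(242,120),(-11,20,233)),(c1(215,118),(11,20,233))]
N=[(c2(*p),q) for p,q in [((236,119),(-64,28)),((311,80),(-64,-28)),((458,268),(-64,28)),((475,134),(36,28)),((140,67),(36,28)),((213,32),(36,-28)),((246,50),(0,-28)),((163,80),(0,28))]]
def res(s,L):
    return np.concatenate([proj(c[0],place(np.array([q if len(q)==3 else (*q,235)],float),s)[0])-c[1:] for c,q in L])
for n,L,x0 in(("caddy",C,(565,-186,.1)),("caddy+g",C+g,(565,-186,.1)),("notch",N,(560,220,0))):
    r=least_squares(res,x0,args=(L,),loss="soft_l1");print(n,r.x.round(3));print(res(r.x,L).reshape(-1,2).round(1).tolist());np.save(n+".npy",r.x)
for p,q in(((660,97),(637,310)),((485,298),(637,310)),((475,134),(458,268))):
    z=235 if p[0]==475 else 5
    a=atz(c2(*p)[0],c2(*p)[1:],z);b=atz(c2(*q)[0],c2(*q)[1:],z);print((a-b)[:2].round(0),np.arctan2(*(a-b)[1::-1]))
for p in((146.5,345),):pass
# plate spots and hook-stand net points
print(atz("top",(170,150),200),atz("side",(163,198),200),atz("top",(309,166),229),atz("side",(267,143),229))
E
python3 fit2.py
```

```text
caddy [ 5.62671e+02 -1.81777e+02  1.76000e-01]
[[-0.7, -0.2], [-0.5, -1.2], [0.1, -0.7], [0.0, 1.0], [0.4, -1.0], [2.6, 3.3], [-1.1, 0.6], [0.1, 0.4], [-1.6, 0.6]]
caddy+g [ 5.62465e+02 -1.84296e+02  1.63000e-01]
[[-0.3, -0.7], [-0.3, -1.5], [0.7, -0.8], [0.7, 1.3], [1.1, -1.2], [3.5, 3.1], [-0.1, 0.9], [0.4, 0.1], [-0.9, 0.5], [-0.9, 0.4], [-0.5, -0.7], [-0.7, -0.4], [0.6, -0.9], [-0.7, 1.8], [-1.1, 0.9]]
notch [ 5.90264e+02  2.20627e+02 -1.29000e-01]
[[0.4, -0.2], [-0.2, 0.8], [-2.9, 0.7], [-0.7, -0.4], [-0.1, -2.3], [-0.4, -1.4], [-0.1, -1.0], [2.7, -0.3]]
[185. -15.] -0.08085318153234852
[ 11. 125.] 1.4820405661196525
[96. -7.] -0.07233335144815789
[619.66770709 215.64146444 200.        ] [614.26730073 215.83829102 200.        ] [ 560.35191147 -174.1467568   229.        ] [ 557.59900672 -173.20105556  229.        ]
```

```bash
cat >> h.py <<'E'
def head(R): return np.arctan2(R[1,0],R[0,0])
def tool():
    s=sense();q=s["ee_rot"];return s,Ro.from_quat([q[1],q[2],q[3],q[0]]).as_matrix()
def row(x,y,z,h):
    s,R=tool();T=np.array([[np.cos(h),np.sin(h),0],[np.sin(h),-np.cos(h),0],[0,0,-1]]).T
    T=np.array([[np.cos(h),np.sin(h),0],[np.sin(h),-np.cos(h),0],[0,0,-1]])
    d=R.T@(np.array([x,y,z])-s["eef_pos"])/10;r=Ro.from_matrix(R.T@T).as_rotvec()
    print("row",d.round(2),r.round(3));return d,r
E
python3 - <<'E'
from h import *
s,R=tool();print(R.round(3),head(R))
row(223.5,-475,360,head(R));row(562,-183,360,1.73);row(390,-330,380,1.1)
E
```

```text
[[ 0.905  0.426  0.   ]
 [ 0.426 -0.905  0.   ]
 [ 0.    -0.    -1.   ]] 0.43980829143751754
row [ 0.000e+00 -1.000e-02 -1.117e+01] [-0. -0.  0.]
row [ 43.06 -12.01 -11.17] [-0.   -0.   -1.29]
row [ 21.24  -6.04 -13.17] [-0.   -0.   -0.66]
```

Request:
step_arm:
  commands: "1 0 0 -5 0 0 0;1 0 0 -11 0 0 0;1 4 -1 -12 0 0 -0.12;1 8 -2 -12 0 0 -0.24;1 12 -3 -12 0 0 -0.36;1 16 -4.5 -12 0 0 -0.48;1 20 -5.6 -12 0 0 -0.6;1 24 -6.7 -12 0 0 -0.72;1 28 -7.8 -12 0 0 -0.84;1 32 -8.9 -11.5 0 0 -0.96;1 36 -10 -11.2 0 0 -1.08;1 40 -11.2 -11.2 0 0 -1.2;1 43.1 -12 -11.2 0 0 -1.29;1 43.1 -12 -11.2 0 0 -1.29;1 43.1 -12 -11.2 0 0 -1.29;1 43.1 -12 -11.2 0 0 -1.29;1 43.1 -12 -11.2 0 0 -1.29"
  newtons: 20

```text
time_s: 2.52
eef_pos: [561.7, -183.9, 360.5]
ee_rot: [0.0, 0.65, 0.76, -0.0]
force: [-0.3, 1.0, -0.3]
grip_width: 0.998
grip_force: 0.0
```

```bash
python3 - <<'E'
from h import *
a=capture("side");b=capture("top")
s,R=tool();print(s["eef_pos"],s["force"])
for c in("side","top"):
    print(c,"TCP",proj(c,s["eef_pos"]),"below@258",proj(c,[*s["eef_pos"][:2],258]))
    for l in("caddy_grip","caddy"):print([(np.round(r["xy"],1).tolist(),round(r["score"],2)) for r in spot_point(c,l)])
A=cv2.resize(a[85:225,215:315],(428,600),interpolation=2);B=cv2.resize(b[115:215,270:332],(372,600),interpolation=2)
cv2.imwrite("pics/h2.png",np.hstack([A,B])[:,:,::-1])
E
```

```text
[ 561.7049964  -184.01225501  360.66007328] [-0.26477522  0.32298037  0.47937025]
side TCP [269.1496229  101.03502155] below@258 [268.15866392 132.91164779]
[([267.2, 131.9], 0.98), ([273.4, 253.9], 0.7), ([368.8, 166.5], 0.64)]
[([271.3, 262.6], 0.86), ([268.3, 140.5], 0.79), ([369.1, 179.1], 0.76)]
top TCP [320.2245174  150.00824776] below@258 [314.09859942 162.4007175 ]
[([342.3, 284.9], 0.74), ([124.0, 175.1], 0.29)]
[([337.4, 281.9], 0.82)]
```

View pics/h2.png

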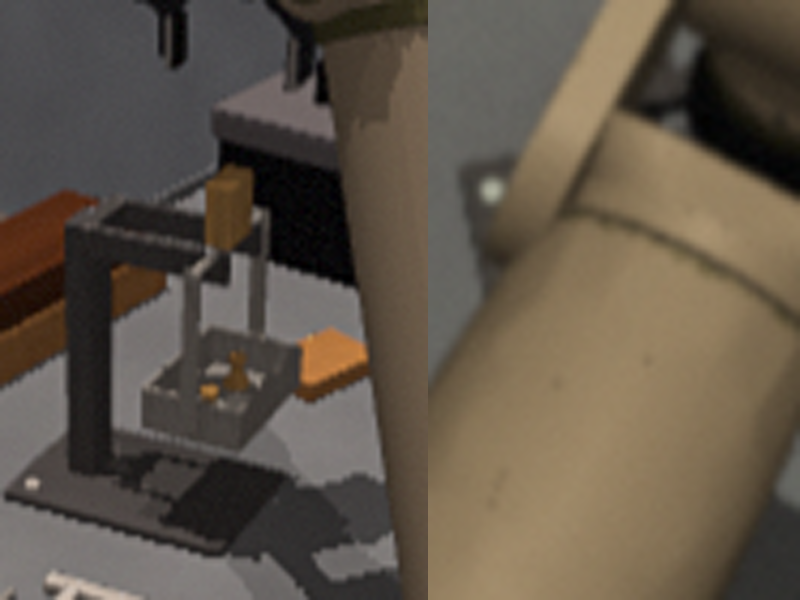

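The side view shows the open fingers at (172,60) and (297,85) straddling the grip block at (230,208). The grip sits about 3 mm further in x than the tool, so I correct for that and descend.

Request:
step_arm:
  commands: "1 -0.2 0.25 3 0 0 0;1 -0.2 0.25 6 0 0 0;1 -0.2 0.25 8 0 0 0;1 -0.2 0.25 9.3 0 0 0;0.6 -0.2 0.25 9.8 0 0 0;0.45 -0.2 0.25 9.8 0 0 0;0.4 -0.2 0.25 9.8 0 0 0;0.4 -0.2 0.25 9.8 0 0 0;0.4 -0.2 0.25 9.8 0 0 0"
  newtons: 20

```text
time_s: 3.57
eef_pos: [565.4, -184.7, 263.4]
ee_rot: [0.001, 0.649, 0.761, 0.0]
force: [-0.6, 0.5, -0.9]
grip_width: 0.398
grip_force: 0.0
```

Request:
step_arm:
  commands: "0.36 0 0 0 0 0 0;0.36 0 0 0 0 0 0;0.33 0 0 0 0 0 0;0.33 0 0 0 0 0 0;0.33 0 0 0 0 0 0"
  newtons: 20

```text
time_s: 3.98
eef_pos: [565.2, -184.5, 262.3]
ee_rot: [0.0, 0.649, 0.761, 0.0]
force: [0.7, -0.9, 0.6]
grip_width: 0.332
grip_force: 0.0
```

Request:
step_arm:
  commands: "0.3 0 0 0 0 0 0;0.3 0 0 0 0 0 0;0.3 0 0 0 0 0 0"

```text
time_s: 4.23
eef_pos: [565.2, -184.6, 262.3]
ee_rot: [0.0, 0.649, 0.761, 0.0]
force: [0.3, 0.1, 0.4]
grip_width: 0.304
grip_force: 0.0
```

Request:
step_arm:
  commands: "0.28 0 0 0 0 0 0;0.28 0 0 0 0 0 0;0.27 0 0 0 0 0 0;0.27 0 0 0 0 0 0"

```text
time_s: 4.57
eef_pos: [565.1, -184.6, 262.3]
ee_rot: [-0.0, 0.649, 0.761, -0.0]
force: [-0.7, -0.0, 0.2]
grip_width: 0.269
grip_force: 0.4
```

Request:
step_arm:
  commands: "0.2 0 0 0 0 0 0;0.2 0 0 0 0 0 0;0.2 0 0 0 0 0 0;0.2 0 0 0 0 0 0"
  newtons: 35

```text
time_s: 4.9
eef_pos: [565.2, -184.6, 262.4]
ee_rot: [0.0, 0.649, 0.761, -0.0]
force: [-1.7, -0.9, 2.5]
grip_width: 0.251
grip_force: 35.6
```

Request:
step_arm:
  commands: "0.2 0 0 -0.2 0 0 0;0.2 0 0 -0.5 0 0 0;0.2 0 0 -0.8 0 0 0;0.2 0 0 -1.2 0 0 0;0.2 0 0 -1.6 0 0 0;0.2 0 0 -2 0 0 0;0.2 0 0 -2.3 0 0 0;0.2 0 0 -2.5 0 0 0;0.2 0 0 -2.5 0 0 0;0.2 0 0 -2.5 0 0 0"

```text
time_s: 5.73
eef_pos: [565.2, -184.5, 287.3]
ee_rot: [-0.0, 0.649, 0.761, 0.0]
force: [-0.1, 1.4, -3.3]
grip_width: 0.253
grip_force: 34.9
```

Request:
step_arm:
  commands: "0.2 0 -0.3 0 0 0 0;0.2 0 -0.9 0 0 0 0;0.2 0 -1.7 0 0 0 0;0.2 0 -2.7 0 0 0 0;0.2 0 -3.7 0 0 0 0;0.2 0 -4.7 0 0 0 0;0.2 0 -5.7 0 0 0 0;0.2 0 -6.7 0 0 0 0;0.2 0 -7.7 0 0 0 0;0.2 0 -8.7 0 0 0 0;0.2 0 -9.7 0 0 0 0;0.2 0 -10.6 0 0 0 0;0.2 0 -11.3 0 0 0 0;0.2 0 -11.7 0 0 0 0;0.2 0 -12 0 0 0 0;0.2 0 -12 0 0 0 0;0.2 0 -12 0 0 0 0"

```text
time_s: 7.15
eef_pos: [446.8, -203.6, 287.3]
ee_rot: [0.0, 0.649, 0.761, 0.0]
force: [0.3, 0.1, -3.2]
grip_width: 0.248
grip_force: 35.0
```

```bash
python3 - <<'E'
from h import *
print(sense()["force"])
row(445,0,287,1.6);row(463,230,287,1.486)
E
cat >> fit2.py <<'E'
print("yaw fixed")
for y in(-.07,-.085,-.1):
    r=least_squares(lambda s:res((s[0],s[1],y),N),(590,220),loss="soft_l1");print(y,r.x,r.cost)
    n=r.x
    print("pre",place([[-125,0,0]],(*n,y)))
E
python3 fit2.py | sed -n '/yaw/,$p'
```

```text
[ 0.25896116  0.1167158  -3.23692471]
row [20.13  3.04  0.03] [0.   0.   0.13]
row [4.255e+01 8.460e+00 3.000e-02] [0.    0.    0.244]
yaw fixed
-0.07 [590.76880025 220.73639688] 9.528948884897506
pre [[466.07492522 229.47925279   0.        ]]
-0.085 [590.68075914 220.63454472] 8.772351198210782
pre [[466.13204982 231.24675507   0.        ]]
-0.1 [590.57770809 220.58242691] 8.184372340320145
pre [[466.20218743 233.06160399   0.        ]]
```

Request:
step_arm:
  commands: "0.2 0.4 0 0 0 0 0.003;0.2 1.2 0.1 0 0 0 0.007;0.2 2.5 0.3 0 0 0 0.015;0.2 4.3 0.6 0 0 0 0.025;0.2 6.6 1 0 0 0 0.04;0.2 9.2 1.4 0 0 0 0.055;0.2 12 1.8 0 0 0 0.07;0.2 15 2.3 0 0 0 0.09;0.2 18 2.7 0 0 0 0.11;0.2 21 3.2 0 0 0 0.125;0.2 24 3.8 0 0 0 0.14;0.2 27 4.5 0 0 0 0.16;0.2 30 5.2 0 0 0 0.175;0.2 33 5.9 0 0 0 0.19;0.2 35.8 6.7 0 0 0 0.205;0.2 38.2 7.3 0 0 0 0.22;0.2 40.2 7.9 0 0 0 0.23;0.2 41.5 8.2 0 0 0 0.24;0.2 42.3 8.4 0 0 0 0.244;0.2 42.5 8.5 0 0 0 0.244"

```text
time_s: 8.82
eef_pos: [462.9, 231.0, 287.1]
ee_rot: [-0.0, 0.736, 0.677, -0.0]
force: [-0.3, -0.3, -3.8]
grip_width: 0.253
grip_force: 35.0
```

```bash
python3 - <<'E'
from h import *
a=capture("side");b=capture("top")
np.save("a2.npy",a);np.save("b2.npy",b)
s,R=tool();p=s["eef_pos"];print(p,head(R),s["force"])
st=(p[0],p[1],head(R)-np.pi/2);bz=p[2]-33.3
def draw(im,cam,s,P,col):
    for q in P:
        q=(np.array([proj(cam,v) for v in place(q,s)])+.5)*4
        cv2.polylines(im,[np.round(q).astype(np.int32)],False,col,1)
out=[]
for c,im,(r0,r1,k0,k1) in(("side",a,(160,300,110,210)),("top",b,(100,240,140,240))):
    o=cv2.resize(im,None,fx=4,fy=4,interpolation=2)
    draw(o,c,st,[[[0,-62,bz],[0,62,bz]],[[-40,-58,bz-100],[40,-58,bz-100],[40,58,bz-100],[-40,58,bz-100],[-40,-58,bz-100]]],(0,255,0))
    ns=(590.7,220.6,-.085)
    draw(o,c,ns,[[[x,y+d,235] for x in(-64,-6)] for y in(28,-28) for d in(4,-4)]+[[[x,y+d,235] for x in(6,36)] for y in(28,-28) for d in(4,-4)],(0,255,255))
    out.append(o[r0*4:r1*4,k0*4:k1*4])
cv2.imwrite("pics/n2.png",np.hstack(out)[:,:,::-1])
E
```

```text
[463.1927702  229.59502956 287.19486371] 1.4864462286073659 [ 1.272566   -0.56154573 -3.62933914]
```

View pics/n2.png

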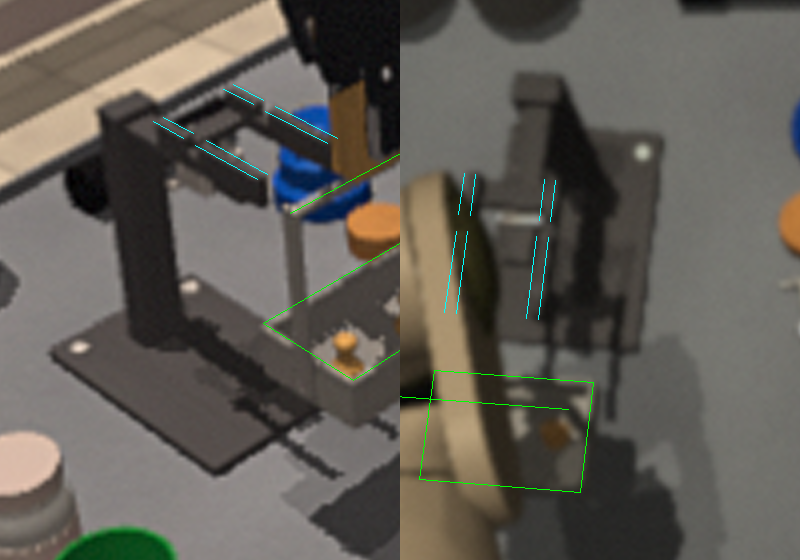

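The caddy overlay matches, the pawns are in the tray, and the rails lie ahead with notches near crop (190,137). I'll enter at this height to about 30 mm short of the estimated notch.

Request:
step_arm:
  commands: "0.2 0 0.3 0 0 0 0;0.2 0 0.9 0 0 0 0;0.2 0 1.7 0 0 0 0;0.2 0 2.6 0 0 0 0;0.2 0 3.5 0 0 0 0;0.2 0 4.4 0 0 0 0;0.2 0 5.3 0 0 0 0;0.2 0 6.2 0 0 0 0;0.2 0 7.1 0 0 0 0;0.2 0 8 0 0 0 0;0.2 0 8.8 0 0 0 0;0.2 0 9.4 0 0 0 0;0.2 0 9.7 0 0 0 0;0.2 0 9.8 0 0 0 0;0.2 0 9.8 0 0 0 0;0.2 0 9.8 0 0 0 0"

```text
time_s: 10.25
eef_pos: [560.8, 221.3, 287.3]
ee_rot: [-0.0, 0.736, 0.676, -0.0]
force: [-0.4, -0.4, -4.3]
grip_width: 0.252
grip_force: 35.0
```

```bash
python3 - <<'E'
from h import *
a=capture("side");b=capture("top")
s,R=tool();print(s["eef_pos"],head(R),s["force"])
A=cv2.resize(a[150:290,110:240],(557,600),interpolation=2)
cv2.imwrite("pics/n3.png",A[:,:,::-1])
E
```

```text
[560.73318685 221.35500827 287.48432871] 1.4861233296923326 [-0.61271605  0.6041311  -4.04008883]
```

View pics/n3.png

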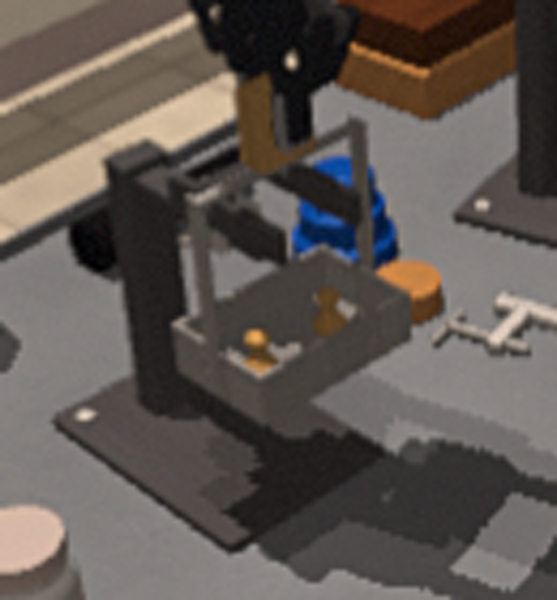

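The rails, at crop (240,210) and (320,185), now pass between bar and tray, and the bar is above them. Next I lower gently.

Request:
step_arm:
  commands: "0.2 0 0 0.3 0 0 0;0.2 0 0 0.6 0 0 0;0.2 0 0 0.9 0 0 0;0.2 0 0 1.1 0 0 0;0.2 0 0 1.2 0 0 0;0.2 0 0 1.3 0 0 0;0.2 0 0 1.3 0 0 0"

```text
time_s: 10.93
eef_pos: [561.0, 221.2, 274.1]
ee_rot: [-0.0, 0.737, 0.676, -0.0]
force: [0.1, 0.2, -4.0]
grip_width: 0.259
grip_force: 35.0
```

Request:
step_arm:
  commands: "0.2 0 0 0.05 0 0 0;0.2 0 0 0.1 0 0 0;0.2 0 0 0.15 0 0 0;0.2 0 0 0.2 0 0 0;0.2 0 0 0.25 0 0 0;0.2 0 0 0.3 0 0 0;0.2 0 0 0.35 0 0 0;0.2 0 0 0.35 0 0 0"

```text
time_s: 11.6
eef_pos: [561.0, 221.2, 270.9]
ee_rot: [0.0, 0.736, 0.676, 0.0]
force: [-0.7, 0.5, -2.0]
grip_width: 0.251
grip_force: 35.2
```

Request:
step_arm:
  commands: "0.2 0 0 0.05 0 0 0;0.2 0 0 0.1 0 0 0;0.2 0 0 0.15 0 0 0;0.2 0 0 0.2 0 0 0;0.2 0 0 0.25 0 0 0;0.2 0 0 0.3 0 0 0;0.2 0 0 0.3 0 0 0;0.2 0 0 0.3 0 0 0"

```text
time_s: 12.27
eef_pos: [561.0, 221.2, 267.9]
ee_rot: [0.0, 0.737, 0.676, 0.0]
force: [-0.7, 0.3, 1.1]
grip_width: 0.25
grip_force: 35.5
```

Request:
step_arm:
  commands: "0.2 0 0.1 0 0 0 0;0.2 0 0.2 0 0 0 0;0.2 0 0.3 0 0 0 0;0.2 0 0.4 0 0 0 0;0.2 0 0.5 0 0 0 0;0.2 0 0.6 0 0 0 0;0.2 0 0.7 0 0 0 0;0.2 0 0.8 0 0 0 0;0.2 0 0.9 0 0 0 0;0.2 0 1 0 0 0 0;0.2 0 1 0 0 0 0"

```text
time_s: 13.18
eef_pos: [571.2, 220.4, 267.8]
ee_rot: [0.0, 0.737, 0.676, 0.0]
force: [-1.0, -0.4, 0.8]
grip_width: 0.257
grip_force: 35.5
```

Request:
step_arm:
  commands: "0.2 0 0.1 0 0 0 0;0.2 0 0.2 0 0 0 0;0.2 0 0.3 0 0 0 0;0.2 0 0.3 0 0 0 0"

```text
time_s: 13.52
eef_pos: [574.2, 220.1, 267.8]
ee_rot: [0.0, 0.737, 0.676, 0.0]
force: [-1.4, 0.6, 0.0]
grip_width: 0.254
grip_force: 35.5
```

Request:
step_arm:
  commands: "0.2 0 0.1 0 0 0 0;0.2 0 0.2 0 0 0 0;0.2 0 0.2 0 0 0 0"

```text
time_s: 13.77
eef_pos: [576.1, 219.9, 267.8]
ee_rot: [0.0, 0.737, 0.676, 0.0]
force: [-1.6, -0.5, -0.6]
grip_width: 0.252
grip_force: 35.5
```

Request:
step_arm:
  commands: "0.2 0 0.1 0 0 0 0;0.2 0 0.2 0 0 0 0;0.2 0 0.2 0 0 0 0"

```text
time_s: 14.02
eef_pos: [578.1, 219.8, 267.8]
ee_rot: [0.0, 0.737, 0.676, 0.0]
force: [-1.4, 0.6, -0.5]
grip_width: 0.253
grip_force: 35.5
```

Request:
step_arm:
  commands: "0.2 0 0.1 0 0 0 0;0.2 0 0.2 0 0 0 0;0.2 0 0.2 0 0 0 0"

```text
time_s: 14.27
eef_pos: [580.1, 219.6, 267.8]
ee_rot: [0.0, 0.737, 0.676, 0.0]
force: [-1.4, 0.1, -0.8]
grip_width: 0.251
grip_force: 35.5
```

Request:
step_arm:
  commands: "0.2 0 0.1 0 0 0 0;0.2 0 0.2 0 0 0 0;0.2 0 0.2 0 0 0 0"

```text
time_s: 14.52
eef_pos: [582.1, 219.4, 267.8]
ee_rot: [0.0, 0.737, 0.676, 0.0]
force: [-1.7, 0.2, -0.0]
grip_width: 0.253
grip_force: 35.5
```

Request:
step_arm:
  commands: "0.2 0 0.1 0 0 0 0;0.2 0 0.2 0 0 0 0;0.2 0 0.2 0 0 0 0"

```text
time_s: 14.77
eef_pos: [584.1, 219.2, 267.8]
ee_rot: [0.0, 0.737, 0.676, 0.0]
force: [-1.0, 0.6, 0.6]
grip_width: 0.252
grip_force: 35.5
```

Request:
step_arm:
  commands: "0.2 0 0.1 0 0 0 0;0.2 0 0.2 0 0 0 0;0.2 0 0.2 0 0 0 0"

```text
time_s: 15.02
eef_pos: [586.3, 219.1, 267.8]
ee_rot: [0.0, 0.737, 0.676, 0.0]
force: [0.3, 0.0, 0.2]
grip_width: 0.253
grip_force: 35.5
```

Request:
step_arm:
  commands: "0.2 0 0.1 0 0 0 0;0.2 0 0.2 0 0 0 0;0.2 0 0.2 0 0 0 0"

```text
time_s: 15.27
eef_pos: [588.4, 218.8, 267.7]
ee_rot: [0.0, 0.737, 0.676, 0.0]
force: [2.5, -0.4, -1.6]
grip_width: 0.253
grip_force: 35.4
```

Request:
step_arm:
  commands: "0.2 0 0.05 0 0 0 0;0.2 0 0.1 0 0 0 0;0.2 0 0.1 0 0 0 0"

```text
time_s: 15.52
eef_pos: [589.1, 218.7, 267.6]
ee_rot: [0.0, 0.737, 0.676, 0.0]
force: [1.9, -0.5, -1.9]
grip_width: 0.254
grip_force: 35.2
```

```bash
python3 - <<'E'
from h import *
for i in range(6):
    s,R=tool();print(s["eef_pos"].round(1),s["force"].round(2),s["wrist_torque"].round(3));a=capture("side")
A=cv2.resize(a[165:225,120:210],(800,533),interpolation=2)
cv2.imwrite("pics/n4.png",A[:,:,::-1])
E
```

```text
[589.1 218.7 267.6] [ 1.95 -0.51 -1.88] [-0.028 -0.456 -0.075]
[589.1 218.8 267.6] [ 2.91 -0.22 -2.21] [-0.015 -0.494 -0.082]
[589.1 218.8 267.7] [ 2.69 -0.79 -2.6 ] [ 0.002 -0.565 -0.082]
[589.  218.8 267.7] [ 3.55 -0.17 -2.15] [-0.03  -0.541 -0.04 ]
[589.  218.8 267.8] [ 3.66 -0.32 -2.25] [-0.015 -0.589 -0.076]
[589.  218.8 267.8] [ 3.34 -0.52 -2.56] [-0.111 -0.664 -0.011]
```

View pics/n4.png

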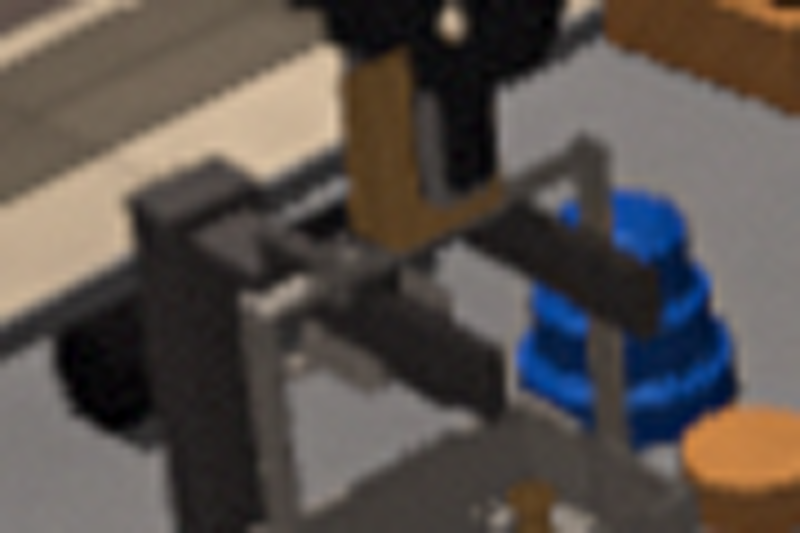

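The bar sits at the notches' near lip: +x force on the tool, and less upward push than before. I'll keep going in small steps.

Request:
step_arm:
  commands: "0.2 0 0.1 0 0 0 0;0.2 0 0.15 0 0 0 0;0.2 0 0.15 0 0 0 0"

```text
time_s: 16.07
eef_pos: [590.0, 218.8, 267.3]
ee_rot: [-0.001, 0.736, 0.676, -0.001]
force: [-0.0, 0.6, -4.3]
grip_width: 0.25
grip_force: 35.0
```

Request:
step_arm:
  commands: "0.2 0 0 0.05 0 0 0;0.2 0 0 0.1 0 0 0;0.2 0 0 0.15 0 0 0;0.2 0 0 0.2 0 0 0;0.2 0 0 0.2 0 0 0"

```text
time_s: 16.48
eef_pos: [590.3, 218.7, 265.6]
ee_rot: [-0.0, 0.736, 0.676, -0.0]
force: [-0.4, 0.9, -3.9]
grip_width: 0.255
grip_force: 35.0
```

Free to descend, so it is in the notches.

Request:
step_arm:
  commands: "0.2 0 0 0.05 0 0 0;0.2 0 0 0.1 0 0 0;0.2 0 0 0.15 0 0 0;0.2 0 0 0.2 0 0 0;0.2 0 0 0.25 0 0 0;0.2 0 0 0.3 0 0 0;0.2 0 0 0.3 0 0 0"

```text
time_s: 17.07
eef_pos: [590.4, 218.7, 262.7]
ee_rot: [-0.0, 0.737, 0.676, -0.0]
force: [0.2, 0.1, -3.0]
grip_width: 0.252
grip_force: 35.0
```

Request:
step_arm:
  commands: "0.2 0 0 0.05 0 0 0;0.2 0 0 0.1 0 0 0;0.2 0 0 0.15 0 0 0;0.2 0 0 0.2 0 0 0;0.2 0 0 0.2 0 0 0"

```text
time_s: 17.48
eef_pos: [590.4, 218.7, 260.9]
ee_rot: [0.0, 0.736, 0.676, 0.0]
force: [0.1, -0.4, -2.3]
grip_width: 0.251
grip_force: 35.2
```

Request:
step_arm:
  commands: "0.2 0 0 0.05 0 0 0;0.2 0 0 0.1 0 0 0;0.2 0 0 0.15 0 0 0;0.2 0 0 0.2 0 0 0;0.2 0 0 0.25 0 0 0;0.2 0 0 0.3 0 0 0;0.2 0 0 0.3 0 0 0"

```text
time_s: 18.07
eef_pos: [590.4, 218.7, 257.9]
ee_rot: [0.0, 0.736, 0.676, 0.0]
force: [-0.9, -0.4, 1.7]
grip_width: 0.252
grip_force: 35.5
```

```bash
python3 - <<'E'
from h import *
for i in range(5):
    s,R=tool();print(s["eef_pos"].round(1),s["force"].round(2),s["wrist_torque"].round(3));a=capture("side")
E
```

```text
[590.4 218.7 257.9] [-0.85 -0.44  1.67] [ 0.014  0.162 -0.016]
[590.4 218.7 257.9] [ 0.   -0.46  0.89] [-0.012  0.181  0.051]
[590.4 218.7 257.9] [-1.09 -0.31  0.64] [-0.035  0.164 -0.013]
[590.4 218.7 257.9] [ 0.23 -1.21  0.91] [-0.049  0.104 -0.038]
[590.4 218.7 257.9] [-0.85 -0.64  0.61] [-0.06   0.09  -0.008]
```

Request:
step_arm:
  commands: "0.2 0 0 -0.05 0 0 0;0.2 0 0 -0.1 0 0 0;0.2 0 0 -0.1 0 0 0"
  newtons: 20

```text
time_s: 18.57
eef_pos: [590.4, 218.8, 258.9]
ee_rot: [0.0, 0.737, 0.676, 0.0]
force: [-0.5, -0.3, -0.8]
grip_width: 0.254
grip_force: 35.4
```

Request:
step_arm:
  commands: "0.25 0 0 0 0 0 0;0.26 0 0 0 0 0 0;0.27 0 0 0 0 0 0;0.28 0 0 0 0 0 0;0.3 0 0 0 0 0 0;0.35 0 0 0 0 0 0;0.4 0 0 0 0 0 0;0.45 0 0 0 0 0 0;0.5 0 0 0 0 0 0;0.5 0 0 0 0 0 0;0.5 0 0 0 0 0 0;0.5 0 0 0 0 0 0"

```text
time_s: 19.57
eef_pos: [590.4, 218.7, 258.8]
ee_rot: [0.0, 0.737, 0.676, 0.0]
force: [-0.1, 0.3, -0.9]
grip_width: 0.501
grip_force: 0.0
```

Request:
step_arm:
  commands: "0.5 0 0 -0.5 0 0 0;0.5 0 0 -1.2 0 0 0;0.5 0 0 -2 0 0 0;0.5 0 0 -3 0 0 0;0.5 0 0 -4.5 0 0 0;0.5 0 0 -6 0 0 0;0.5 0 0 -8 0 0 0;0.5 0 0 -10 0 0 0;0.5 0 0 -12 0 0 0;0.5 0 -3 -12 0 0 0;0.5 0 -6 -12 0 0 0;0.5 0 -9 -12 0 0 0;0.5 0 -12 -12 0 0 0;0.5 0 -15 -12 0 0 0;0.5 0 -18 -12 0 0 0;0.5 0 -18 -12 0 0 0;0.5 0 -18 -12 0 0 0;0.5 0 -18 -12 0 0 0;0.5 0 -18 -12 0 0 0;0.5 0 -18 -12 0 0 0"

```text
time_s: 21.23
eef_pos: [411.8, 233.8, 378.6]
ee_rot: [-0.0, 0.737, 0.676, -0.0]
force: [-0.2, -0.1, -0.2]
grip_width: 0.497
grip_force: 0.0
```

```bash
python3 - <<'E'
from h import *
a=capture("side");b=capture("top")
print(sense()["force"],[(np.round(r["xy"],1).tolist(),round(r["score"],2)) for r in spot_point("side","caddy")])
print(proj("side",[590,218.7,225]))
A=cv2.resize(a[160:300,110:210],(428,600),interpolation=2);B=cv2.resize(b[100:240,140:226],(368,600),interpolation=2)
cv2.imwrite("pics/f.png",np.hstack([A,B])[:,:,::-1])
E
```

```text
[-0.88977091  0.51239536  0.3113865 ] [([169.0, 193.5], 0.85), ([273.1, 262.6], 0.83), ([367.2, 176.4], 0.8)]
[168.0226111 193.1527746]
```

View pics/f.png

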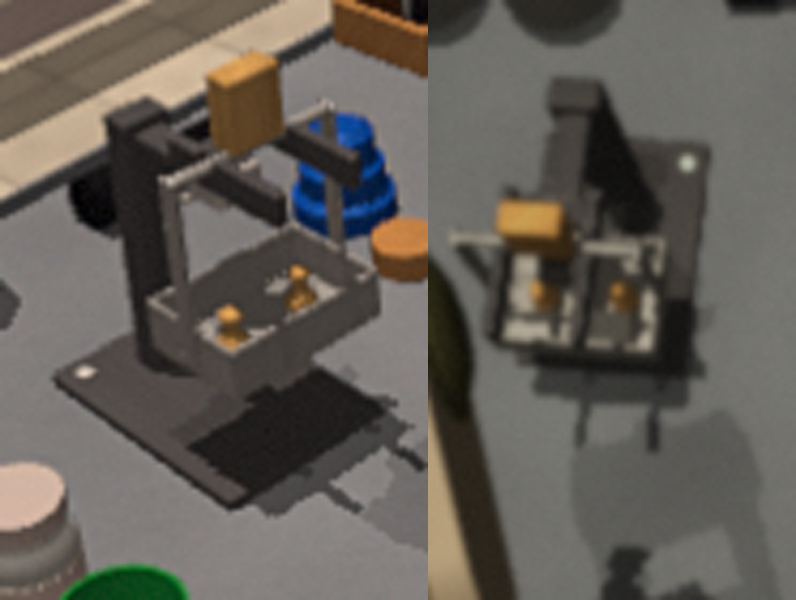

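The caddy hangs level with its bar sunk in both rails, around side crop (245,165). Both pawns stand in the tray at (230,325) and (298,288), and the arm is clear. I'll hand in.

```bash
python3 -c "
from rig import *
print(finish_job())"
```

```text
the job is handed in; nothing more can be done
None
```

The caddy now hangs level in both notches of the other stand with both pawns still in its tray, the arm is clear of it, and the job is handed in at about 21 s.

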